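# Stand the video light up and dock it

## Task

The slim LED light for video calls is lying on the desk. Stand it up where it lies by tipping it up on its foot end, keeping that end on the desk all the while, and let go of it once it stands by itself. Then take it again by its two broad faces (its narrow edges have no room for fingers beside its twin) and set it down gently in the empty bay of the charging dock, fully home so that the charging contact is pressed down, and let go. Do not let the light fall over, leave the twin standing in its own bay, and leave the mouse, the tape and the stapler where they are.

Things in the scene. Friction and masses are not known exactly. Their poses are not given: they have to be found in the camera images.
- light: LED light bar, 200 mm long, about 0.36 kg: black weighted foot 44 (x) x 50 (y) x 20 (z) mm, above it an aluminium body 28 (x) x 44 (y) mm with a white opal panel on its front (-x). Origin: centre of the foot's underside; z runs along the bar to its top, x through its thickness (broad faces look to -x and +x), y across its width. Lies at first on its back, panel up, top away from the robot.
- knobs (a point): Point on the light's axis, 170 mm from the foot's underside, midway between two round copper knobs, 18 mm across, that stand 4 mm out of the narrow edges (52 mm over both). They sit on one free-turning axle along y: pinched by the knobs, the bar swings between the fingers, foot down (centre of mass 71 mm from the foot). Lying, it turns up about its foot's back edge, 22 mm to +x of its axis.
- dock: Black two-bay charging dock, fixed, 70 (x) x 134 (y) x 18 (z) mm; origin: centre of its underside; front (copper line, charge lights) to -x. Bays 49 (x) x 55 (y) mm, 11 mm deep, bevelled mouths, centres at y = +30 mm (empty) and -30 mm (twin): 2.5 mm play round a foot. Docked lights stand narrow edge to narrow edge, 8 mm between their knobs; either way round will do.
- bay (a point): Centre of the floor of the empty bay, 7 mm above the desk and 11 mm below the dock's top; axes as the dock's. A docked light has its origin here.
- contact (a joint): Sprung charging contact (grey bar 14 x 34 mm with two brass pads) in the floor of the empty bay, in m: 0 when up (4 mm above the bay's floor), 0.004 when pressed level with the floor. About 1 N presses it fully: the light's own weight is enough.
- twin: A second light of exactly the same make, standing loose in the dock's other bay; origin and axes as for the light.
- mouse: White computer mouse, 114 x 58 x 22 mm, loose on the desk; bystander. Origin: centre of its underside.
- tape: Roll of pink and white striped paper tape, 50 mm across and 15 mm high, lying loose; bystander. Origin: centre of its underside.
- stapler: Black stapler, 132 x 36 x 47 mm, standing loose on the desk; bystander. Origin: centre of its underside.

How it is judged:
On the way:
1. the light stands by itself on the desk, away from the dock, and the fingers have let go of it (angle between light's own z axis and vertical below 0.06 rad and height (world z) of light below 0.005 m and horizontal distance between light and bay above 0.08 m and contact force between the fingers and light below 0.1 N and linear speed of light below 0.03 m/s), for 0.3 s.
At the end, for the whole second after the job is handed in: The light stands upright (within 0.06 rad), at rest and untouched on the floor of the empty bay, either way round (within 6 mm sideways, 2 mm in height), the charging contact pressed at least 3 mm, and the twin still stands upright (within 0.06 rad) in its own bay (horizontal distance between light and bay below 0.006 m and z of light in the frame of bay below 0.002 m and value of joint contact above 0.003 m and angle between each of light, twin's own z axis and vertical below 0.06 rad and linear speed of light below 0.02 m/s and contact force between each of the arm, the fingers and light below 0.1 N and z of twin in the frame of dock below 0.01 m).
It fails at once if while it is lying or leaning (more than 0.35 rad from upright), the light's foot end is lifted off the desk (origin above 55 mm; it stays below 35 mm while the foot rests on the desk) (angle between light's own z axis and vertical above 0.35 rad and height (world z) of light above 0.055 m).
It fails at once if the light falls over (turns faster than 4 rad/s while leaning more than 0.35 rad) (angle between light's own z axis and vertical above 0.35 rad and angular speed of light above 4 rad/s).
It fails at once if the light is dropped or rammed into the dock (more than 40 N between them) (contact force between light and dock above 40 N).
It fails at once if the twin is shifted by more than 15 mm or tipped by more than 0.2 rad (distance of twin from where it was at the start of the episode above 0.015 m or angle between twin's own z axis and vertical above 0.2 rad).
It fails at once if the mouse, the tape or the stapler is moved by more than 30 mm (distance of any of mouse, tape, stapler from where it was at the start of the episode above 0.03 m).
It also fails if it takes over 64 s, if anything falls off the work surface, if the arm or the gripper's body presses on something with over 40 N, if the wrist force passes 120 N, or if a joint passes its speed limit or range.

## Robot

A 6-joint arm with a two-finger parallel gripper is mounted at the origin on a cart in front of the work surface, level with it; the furniture and walls round the work are solid. World frame = base frame: x ahead of the robot, y to its left, z up, the work surface at z = 0. Lengths are in m, angles in rad, forces in N, time in s.
With the tool pointing down it reaches from about 0.3 to 0.75 m from the base axis. Payload 8.5 kg.
Tool frame: the origin (TCP) lies at the very end of the fingers, on their centre line; the grasp point (between the pads) lies 19 mm behind it; z points along the fingers, y is the line along which they close (so a half turn about z gives the same grasp; the last joint's range is limited). The gripper opens to 85 mm and grips with 20 to 120 N. Pads are 22 mm wide; open, the fingers measure 114 mm over their backs; the gripper's body (76 mm by 85 mm) begins 54 mm behind the grasp point. The pads swing forward as they close: fully open they stand 13 mm farther back than shut.
Start: joints at [0.982, 0.381, 1.297, -0, 1.464, -0.215], TCP at [0.201, 0.512, 0.231] pointing down, gripper open.
Joint ranges: [-3.11, 3.11], [-0.89, 2.33], [0.22, 2.48], [-1.42, 4.56], [0.17, 2.85], [-2.88, 2.88]. Speed limits (rad/s): [2.39, 2.39, 3.14, 3.14, 3.14, 3.14].

## Interface

Orientations are given as a unit quaternion [x, y, z, w].
In Python, from bench import get_state, get_image, job_done, recognise, cut_out, mark_of gives the robot as it stands.
- The arm moves only by the tool apply_moves, never from a script. Its argument "commands" is a list of rows, each an object with "delta_rot": the turn, a rotation vector about the tool's x, y, z in degrees, a list of three; "dp": the shift along the tool's x, y, z in units of 50 mm (1.0 is 50 mm), a list of three; "grip": the opening, from -1 (shut) to 1 (fully open), so that 0 is half open. A call has 1 to 8 rows; each row shifts and turns the commanded pose from where the row before left it, along the tool's axes as they then stand; what a row does not reach is not made up. A row lasts 1/8 s, in which the tool goes at most 62.5 mm and 10.7 degrees, less where a joint would pass 70% of its speed; a pose out of reach is approached as far as the arm can. A call is refused whole if a number of a shift passes 1 or a number of a turn 10.7, either way. A call with a gripper value outside its range is refused whole. The fingers move at their own pace and stop on an object; the grip force is fixed at half the most. Time passes only in rows, so rows that do not move let the fingers close. It gives the time, the measured TCP pose, the force, the opening and the grip force at its end, in the units of the state.
- get_state(): the state, without advancing time (a new reading comes with each control period).
- get_image(name): name is "scene" or "top" or "wrist"; returns a dict with "frame" (480x640x3 uint8, red, green, blue), "fx", "fy", "cx", "cy" (pixels), "distortion" ([k1, k2, p1, p2, k3] as OpenCV has them; the pictures are not rectified), "world_to_cam" (4x4, takes a point from world to camera coordinates). Camera axes: x right, y down, z forward; pixel columns grow to the right and rows downward; lengths in m; the calibration is good to about 2 mm. A picture is of the moment at which its call begins. There is no depth.
- job_done(): hands the job in; it is judged then, once.
Trained networks look in a picture, given as the dict that the camera call returned (one of the last four; its "shot" number tells which), for a name from the list of things; names that differ only in an ending like _2 or _b are one class to them, and where a whole thing is asked for, a point or a joint stands for the part that bears it (a point fixed in the world has none). Each returns a list of dicts, best first, with "confidence" (0 to 1); they miss things now and then, are a little off and sometimes report something else, mostly with a low value. They report only what shows in the picture. A call takes as long as a camera call.
- recognise(thing, picture): "position" ([x, y, z] in m, in world coordinates, good to about 4 mm: the middle of the surface that is visible of it).
- cut_out(thing, picture): "pixels" (480x640 bool, what is visible of it).
- mark_of(thing, picture): "position" ([x, y, z] in m, in world coordinates, good to about 4 mm: a listed point, or the origin of a listed thing).
The state is a dict: "t": time; "joint_positions": joint angles; "joint_vel": joint speeds; "effort": joint torques, N m; "tool_pos": TCP position; "tcp_rot": TCP orientation; "contact_force": force on the tool from outside, world axes, zero at the start; "ft_torque": the same for the moment, N m; "finger_gap": finger opening in m; "gripper_force": force on a finger pad.
Only numpy, scipy, OpenCV 4.12 (cv2) and the standard library are available. Lean on these libraries where they do the work, as an engineer would, in place of code of your own. Each camera call takes 0.05 s, during which the arm holds its last target. There are 200 camera calls.

## Working session

There is one attempt and no reset: what is moved stays moved. The work goes in short steps, Python scripts to look and compute and a tool call to move; the robot and the scene stay as the last step left them, time stands still between calls to the robot, and variables do not carry over. Pictures are saved under pics/ and viewed, at most 13 in all, crops included, and the job is handed in when it is done.

Besides the shell and the picture viewer there is one more tool, called after "Request:" as a command line: name --argument value ..., lists and objects as JSON in quotes. apply_moves: Moves the arm, as the interface text tells. Its arguments: {"type":"object","properties":{"commands":{"type":"array"}},"required":["commands"]}

```bash
mkdir -p pics; cat > h.py <<'E'
import numpy as np, cv2
from bench import *
from scipy.spatial.transform import Rotation as R
def rays(im,px):
    K=np.array([[im['fx'],0,im['cx']],[0,im['fy'],im['cy']],[0,0,1]])
    u=cv2.undistortPoints(np.array(px,float).reshape(-1,1,2),K,np.array(im['distortion'])).reshape(-1,2)
    T=np.array(im['world_to_cam']);Rm=T[:3,:3]
    d=np.c_[u,np.ones(len(u))]@Rm
    return -Rm.T@T[:3,3],d
def at_z(im,px,z):
    c,d=rays(im,px); return c+d*((z-c[2])/d[:,2])[:,None]
def proj(im,P):
    K=np.array([[im['fx'],0,im['cx']],[0,im['fy'],im['cy']],[0,0,1]])
    T=np.array(im['world_to_cam'])
    return cv2.projectPoints(np.array(P,float).reshape(-1,3),cv2.Rodrigues(T[:3,:3])[0],T[:3,3],K,np.array(im['distortion']))[0].reshape(-1,2)
def save(im,n): cv2.imwrite('pics/'+n+'.png',im['frame'][:,:,::-1])
E
python3 - <<'E'
from h import *
np.set_printoptions(precision=4,suppress=True)
for c in('top','scene'):
    im=get_image(c);save(im,c+'0')
    for t in('light','knobs','dock','bay','twin','mouse','tape','stapler'):
        for r in mark_of(t,im)[:3]: print(c,t,np.array(r['position']),round(r['confidence'],2))
s=get_state();print(s['tool_pos'],R.from_quat(s['tcp_rot']).as_matrix(),s['t'])
E
```

```text
top light [0.5128 0.0658 0.0238] 0.57
top knobs [0.6867 0.0579 0.0153] 0.63
top dock [ 0.511  -0.2851 -0.0033] 0.66
top bay [ 0.5191 -0.2576  0.0125] 0.78
top twin [ 0.5066 -0.3147  0.0066] 0.87
top twin [0.6862 0.0573 0.0155] 0.18
top mouse [0.5044 0.3136 0.0037] 0.68
top tape [ 0.6928  0.2267 -0.0014] 0.6
top stapler [ 0.6996 -0.2824  0.0012] 0.8
scene light [0.5132 0.067  0.0243] 0.8
scene knobs [0.6834 0.0576 0.0121] 0.7
scene dock [ 0.5116 -0.2875  0.0009] 0.98
scene bay [ 0.5196 -0.2549  0.0086] 0.86
scene twin [ 0.5044 -0.3177  0.0065] 0.62
scene mouse [ 0.5001  0.3132 -0.0008] 0.92
scene tape [ 0.6884  0.2256 -0.001 ] 0.65
scene stapler [ 0.6979 -0.2774 -0.0003] 0.73
scene stapler [ 0.5207 -0.2527  0.0084] 0.19
[0.2008 0.512  0.2313] [[-0.931   0.3651  0.    ]
 [ 0.3651  0.931   0.    ]
 [-0.      0.     -1.    ]] 0.9
```

View pics/top0.png

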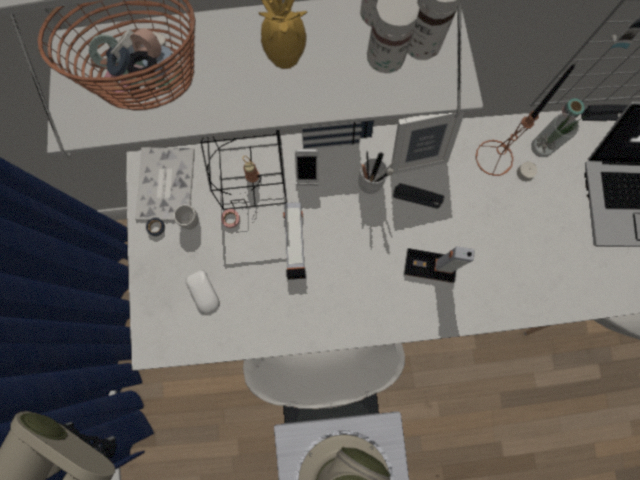

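View pics/scene0.png

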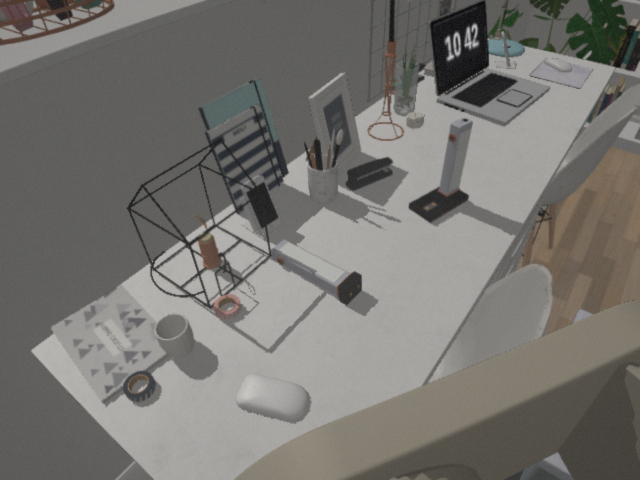

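```bash
python3 - <<'E'
from h import *
np.set_printoptions(precision=3,suppress=True)
a=cv2.imread('pics/top0.png')[110:290,180:340];b=cv2.imread('pics/scene0.png')[130:330,110:380]
a=cv2.resize(a,None,fx=2.4,fy=2.4,interpolation=cv2.INTER_CUBIC);b=cv2.resize(b,None,fx=1.5,fy=1.5,interpolation=cv2.INTER_CUBIC)
o=np.zeros((440,800,3),np.uint8);o[:a.shape[0],:a.shape[1]]=a;o[:b.shape[0],390:390+b.shape[1]]=b
cv2.imwrite('pics/crop1.png',o)
t=get_image('top');s=get_image('scene')
print('top z0/.15',at_z(t,[(278,132),(286,207),(203,138),(220,207)],0),at_z(t,[(278,132),(286,207),(203,138),(220,207)],.15))
print('scene z0',at_z(s,[(268,250),(210,305),(152,268),(210,252)],0))
print(proj(s,[[.683,.058,.015],[.513,.066,.022]]))
E
```

```text
top z0/.15 [[0.928 0.077 0.   ]
 [0.709 0.075 0.   ]
 [0.934 0.288 0.   ]
 [0.728 0.252 0.   ]] [[0.858 0.073 0.15 ]
 [0.665 0.071 0.15 ]
 [0.864 0.259 0.15 ]
 [0.682 0.227 0.15 ]]
scene z0 [[0.735 0.064 0.   ]
 [0.725 0.241 0.   ]
 [0.898 0.245 0.   ]
 [0.833 0.141 0.   ]]
[[287.807 253.239]
 [354.033 289.625]]
```

View pics/crop1.png

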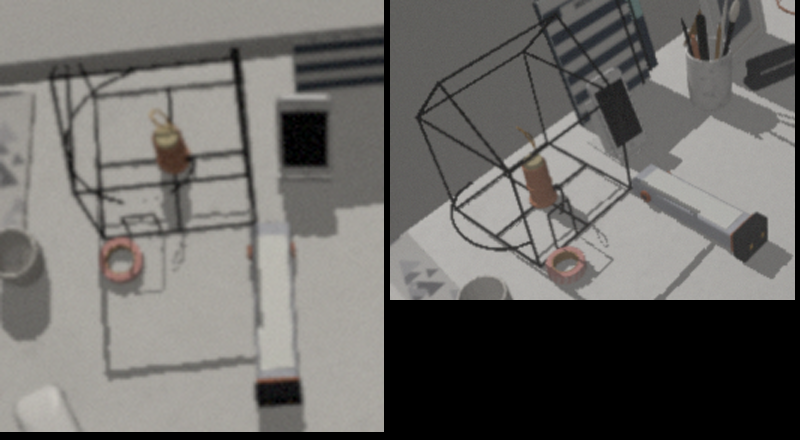

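```bash
cat >> h.py <<'E'
def tool(yaw,tilt):
    "tool y at yaw deg from world x; z leaned tilt deg toward the direction at yaw-90"
    y=np.array([np.cos(np.radians(yaw)),np.sin(np.radians(yaw)),0]);f=np.array([y[1],-y[0],0])
    z=f*np.sin(np.radians(tilt))-np.array([0,0,np.cos(np.radians(tilt))])
    return np.c_[np.cross(y,z),y,z]
def plan(p,M):
    "total turn in tool axes (deg), and shift (units) in the turned tool axes and in the present ones"
    s=get_state();A=R.from_quat(s['tcp_rot']).as_matrix();d=np.array(p)-s['tool_pos']
    r=R.from_matrix(A.T@M)
    print('at',np.round(s['tool_pos'],4),'t',round(s['t'],2),'F',np.round(s['contact_force'],1),'gap',round(s['finger_gap'],4))
    print('turn zyx-seq',np.round(r.as_euler('ZYX',degrees=True),2),'rotvec',np.round(r.as_rotvec(degrees=True),2))
    print('now axes',np.round(A.T@d/.05,3),'turned axes',np.round(M.T@d/.05,3))
E
python3 - <<'E'
from h import *
t=get_image('top');s=get_image('scene')
print(at_z(t,[(286,202)],0),at_z(s,[(270,254.7)],0))
M=tool(87,20);print(M)
plan(np.array([.685,.058,.003])-.15*M[:,2],M)
E
```

```text
[[0.72269794 0.07354913 0.        ]] [[0.72191466 0.07217659 0.        ]]
[[-0.9384048   0.05233596  0.34155142]
 [ 0.04917971  0.99862953 -0.01789995]
 [-0.34202014  0.         -0.93969262]]
at [0.2008 0.512  0.2313] t 1.1 F [ 0.9 -0.6 -0.1] gap 0.0854
turn zyx-seq [-18.42 -20.    -0.  ] rotvec [ -3.22 -19.83 -18.23]
now axes [-11.357  -5.242   1.747] turned axes [-7.972 -8.561  4.761]
```

Request:
apply_moves --commands '[{"dp": [-0.87, -0.4, 0], "delta_rot": [0, 0, 0], "grip": 1}, {"dp": [-0.87, -0.4, 0], "delta_rot": [0, 0, 0], "grip": 1}, {"dp": [-0.87, -0.4, 0], "delta_rot": [0, 0, 0], "grip": 1}, {"dp": [-0.87, -0.4, 0], "delta_rot": [0, 0, 0], "grip": 1}, {"dp": [-0.87, -0.4, 0], "delta_rot": [0, 0, 0], "grip": 1}, {"dp": [-0.87, -0.4, 0], "delta_rot": [0, 0, 0], "grip": 1}, {"dp": [-0.87, -0.4, 0], "delta_rot": [0, 0, 0], "grip": 1}, {"dp": [-0.87, -0.4, 0], "delta_rot": [0, 0, 0], "grip": 1}]'

```text
t: 2.1
tool_pos: [0.4674, 0.2347, 0.2315]
tcp_rot: [0.186, 0.983, 0.0, 0.0]
contact_force: [-0.3, 0.5, -0.4]
finger_gap: 0.0853
gripper_force: 0.0
```

Request:
apply_moves --commands '[{"dp": [-0.87, -0.4, 0], "delta_rot": [0, 0, 0], "grip": 0.7}, {"dp": [-0.87, -0.4, 0.2], "delta_rot": [0, 0, 0], "grip": 0.7}, {"dp": [-0.87, -0.4, 0.5], "delta_rot": [0, 0, 0], "grip": 0.7}, {"dp": [-0.87, -0.4, 0.5], "delta_rot": [0, 0, 0], "grip": 0.7}, {"dp": [0, 0, 0], "delta_rot": [0, 0, -9.2], "grip": 0.7}, {"dp": [0, 0, 0], "delta_rot": [0, 0, -9.2], "grip": 0.7}, {"dp": [0, 0, 0], "delta_rot": [0, -10, 0], "grip": 0.7}, {"dp": [0, 0, 0], "delta_rot": [0, -10, 0], "grip": 0.7}]'

```text
t: 3.1
tool_pos: [0.5996, 0.0979, 0.1717]
tcp_rot: [0.026, 0.984, -0.005, 0.177]
contact_force: [1.0, 0.0, -1.3]
finger_gap: 0.0725
gripper_force: 0.0
```

```bash
python3 - <<'E'
from h import *
np.set_printoptions(precision=4,suppress=True)
M=tool(87,20)
im=get_image('wrist');save(im,'w1')
for t in('light','knobs'):
    for f in (mark_of,recognise):
        for r in f(t,im)[:2]: print(f.__name__,t,np.array(r['position']),round(r['confidence'],2))
for r in cut_out('knobs',im)[:2]:
    print(cv2.minAreaRect(np.argwhere(r['pixels'])[:,::-1].astype(np.float32)),r['confidence'])
plan(np.array([.685,.058,.003])-.15*M[:,2],M)
E
```

```text
call light [ 0.5011  0.315  -0.0003] 0.64
call light [0.5152 0.063  0.0206] 0.63
call light [0.5716 0.0616 0.0323] 0.94
call knobs [0.6853 0.0588 0.0173] 0.74
call knobs [0.5741 0.0624 0.0361] 0.96
((268.7444152832031, 153.1102294921875), (230.4956817626953, 82.2142562866211), 87.70938873291016) 0.66
at [0.6003 0.0978 0.1719] t 3.4 F [-0.5 -0.3 -0.1] gap 0.0726
turn zyx-seq [-0.03 -0.03 -0.01] rotvec [-0.01 -0.03 -0.03]
now axes [-0.475 -0.705  0.766] turned axes [-0.474 -0.706  0.766]
```

View pics/w1.png

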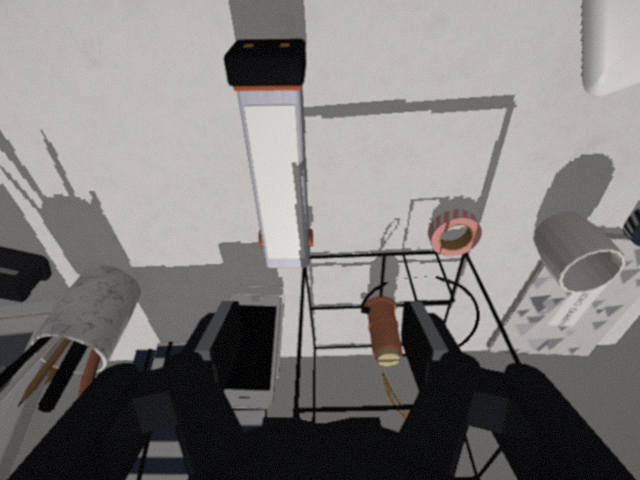

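```bash
python3 - <<'E'
from h import *
np.set_printoptions(precision=4,suppress=True)
im=get_image('wrist')
print('knobs',at_z(im,[(262,239),(310,239)],.0155))
print('foot top edge',at_z(im,[(229,48),(304,42)],.044),'foot low',at_z(im,[(229,86),(303,84)],.043))
print('bar end',at_z(im,[(268,266),(307,266)],.028))
print('cage',at_z(im,[(310,257),(305,270)],0),at_z(im,[(310,257)],.01))
E
```

```text
knobs [[0.681  0.0351 0.0155]
 [0.6835 0.0821 0.0155]]
foot top edge [[0.5085 0.0462 0.044 ]
 [0.5079 0.092  0.044 ]] foot low [[0.5308 0.0412 0.043 ]
 [0.5323 0.0893 0.043 ]]
bar end [[0.7058 0.0388 0.028 ]
 [0.7079 0.0777 0.028 ]]
cage [[0.7211 0.079  0.    ]
 [0.7404 0.072  0.    ]] [[0.7121 0.0799 0.01  ]]
```

```bash
python3 - <<'E'
from h import *
M=tool(87,20)
plan(np.array([.687,.0585,.004])-.06*M[:,2],M)
E
```

```text
at [0.6003 0.0978 0.1717] t 3.45 F [ 0.1 -0.3  0.6] gap 0.073
turn zyx-seq [-0.03 -0.02 -0.01] rotvec [-0.01 -0.02 -0.03]
now axes [-0.52  -0.693  2.558] turned axes [-0.519 -0.694  2.558]
```

Then 1.2 more units along z to z = 0.004.

Request:
apply_moves --commands '[{"dp": [-0.52, -0.69, 0], "delta_rot": [0, 0, 0], "grip": 0.7}, {"dp": [0, 0, 0.85], "delta_rot": [0, 0, 0], "grip": 0.7}, {"dp": [0, 0, 0.85], "delta_rot": [0, 0, 0], "grip": 0.7}, {"dp": [0, 0, 0.86], "delta_rot": [0, 0, 0], "grip": 0.7}, {"dp": [0, 0, 0.4], "delta_rot": [0, 0, 0], "grip": 0.7}, {"dp": [0, 0, 0.4], "delta_rot": [0, 0, 0], "grip": 0.7}, {"dp": [0, 0, 0.3], "delta_rot": [0, 0, 0], "grip": 0.7}, {"dp": [0, 0, 0], "delta_rot": [0, 0, 0], "grip": 0.7}]'

```text
t: 4.45
tool_pos: [0.6842, 0.059, 0.0077]
tcp_rot: [0.026, 0.985, -0.005, 0.173]
contact_force: [-0.6, 0.7, -0.1]
finger_gap: 0.0727
gripper_force: 0.0
```

```bash
python3 - <<'E'
from h import *
M=tool(87,20)
im=get_image('wrist');save(im,'w2')
plan(np.array([.687,.0585,.004]),M)
E
```

```text
at [0.6844 0.059  0.0086] t 4.5 F [-1.2 -0.6  0.4] gap 0.0724
turn zyx-seq [-0.01  0.01 -0.  ] rotvec [-0.    0.01 -0.01]
now axes [-0.019 -0.007  0.104] turned axes [-0.019 -0.007  0.104]
```

View pics/w2.png

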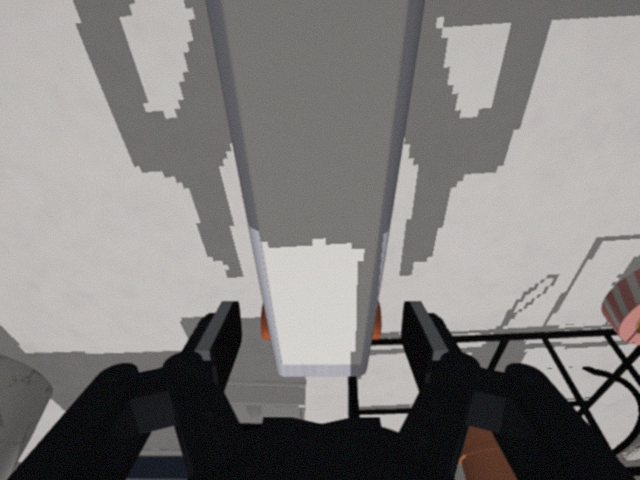

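Request:
apply_moves --commands '[{"dp": [0, 0, 0.1], "delta_rot": [0, 0, 0], "grip": 0.7}, {"dp": [0, 0, 0], "delta_rot": [0, 0, 0], "grip": 0}, {"dp": [0, 0, 0], "delta_rot": [0, 0, 0], "grip": -0.3}, {"dp": [0, 0, 0], "delta_rot": [0, 0, 0], "grip": -0.3}, {"dp": [0, 0, 0], "delta_rot": [0, 0, 0], "grip": -0.3}, {"dp": [0, 0, 0], "delta_rot": [0, 0, 0], "grip": -0.3}]'

```text
t: 5.25
tool_pos: [0.686, 0.0589, 0.0042]
tcp_rot: [0.026, 0.984, -0.005, 0.174]
contact_force: [-3.9, -0.1, 6.0]
finger_gap: 0.0507
gripper_force: 62.3
```

```bash
python3 - <<'E'
from h import *
th=np.radians(np.r_[np.linspace(5.2,80,20),np.linspace(80,97.4,10)[1:]]);r=.1714
P=np.c_[r*np.cos(th),r*np.sin(th)];P[1:,1]+=.001
d=(P-P[0])/.05;a=np.radians(20)
X=-d[:,0]*np.cos(a)-d[:,1]*np.sin(a);Z=d[:,0]*np.sin(a)-d[:,1]*np.cos(a)
q=np.round(np.c_[X,Z],2);D=np.diff(q,axis=0)
print([(round(x,2),round(z,2)) for x,z in D],q[-1])
print(P[-1]-P[0])
E
```

```text
[(np.float64(-0.06), np.float64(-0.25)), (np.float64(-0.04), np.float64(-0.23)), (np.float64(-0.02), np.float64(-0.24)), (np.float64(0.0), np.float64(-0.23)), (np.float64(0.01), np.float64(-0.24)), (np.float64(0.03), np.float64(-0.23)), (np.float64(0.04), np.float64(-0.23)), (np.float64(0.06), np.float64(-0.23)), (np.float64(0.08), np.float64(-0.22)), (np.float64(0.09), np.float64(-0.22)), (np.float64(0.1), np.float64(-0.21)), (np.float64(0.12), np.float64(-0.2)), (np.float64(0.14), np.float64(-0.2)), (np.float64(0.14), np.float64(-0.18)), (np.float64(0.16), np.float64(-0.18)), (np.float64(0.17), np.float64(-0.16)), (np.float64(0.18), np.float64(-0.15)), (np.float64(0.19), np.float64(-0.14)), (np.float64(0.2), np.float64(-0.12)), (np.float64(0.1), np.float64(-0.06)), (np.float64(0.11), np.float64(-0.05)), (np.float64(0.1), np.float64(-0.05)), (np.float64(0.11), np.float64(-0.05)), (np.float64(0.11), np.float64(-0.04)), (np.float64(0.11), np.float64(-0.04)), (np.float64(0.11), np.float64(-0.03)), (np.float64(0.11), np.float64(-0.03)), (np.float64(0.11), np.float64(-0.03))] [ 2.56 -4.24]
[-0.19277015  0.15543801]
```

Request:
apply_moves --commands '[{"dp": [-0.06, 0, -0.25], "delta_rot": [0, 0, 0], "grip": -0.3}, {"dp": [-0.04, 0, -0.23], "delta_rot": [0, 0, 0], "grip": -0.3}, {"dp": [-0.02, 0, -0.24], "delta_rot": [0, 0, 0], "grip": -0.3}, {"dp": [0, 0, -0.23], "delta_rot": [0, 0, 0], "grip": -0.3}, {"dp": [0.01, 0, -0.24], "delta_rot": [0, 0, 0], "grip": -0.3}, {"dp": [0.03, 0, -0.23], "delta_rot": [0, 0, 0], "grip": -0.3}]'

```text
t: 6.0
tool_pos: [0.6651, 0.0599, 0.0725]
tcp_rot: [0.026, 0.984, -0.005, 0.174]
contact_force: [-0.6, -0.9, -2.5]
finger_gap: 0.0506
gripper_force: 63.4
```

```bash
python3 - <<'E'
from h import *
im=get_image('scene');save(im,'s2');w=get_image('wrist')
o=np.hstack([cv2.resize(im['frame'][130:370,200:440],(400,400)),cv2.resize(w['frame'],(400,400))]);cv2.imwrite('pics/c2.png',o[:,:,::-1])
plan([.686-.0,.0589,.0042],tool(87,20))
E
```

```text
at [0.6654 0.06   0.0731] t 6.1 F [ 0.8 -0.5 -1.2] gap 0.0507
turn zyx-seq [-0.01  0.1  -0.01] rotvec [-0.01  0.1  -0.01]
now axes [ 0.086 -0.     1.436] turned axes [ 8.400e-02 -1.000e-03  1.436e+00]
```

View pics/c2.png

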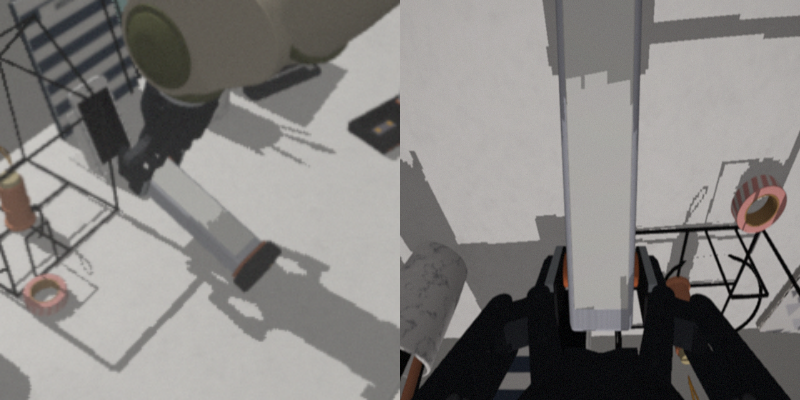

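Request:
apply_moves --commands '[{"dp": [0.04, 0, -0.23], "delta_rot": [0, 0, 0], "grip": -0.3}, {"dp": [0.06, 0, -0.23], "delta_rot": [0, 0, 0], "grip": -0.3}, {"dp": [0.08, 0, -0.22], "delta_rot": [0, 0, 0], "grip": -0.3}, {"dp": [0.09, 0, -0.22], "delta_rot": [0, 0, 0], "grip": -0.3}, {"dp": [0.1, 0, -0.21], "delta_rot": [0, 0, 0], "grip": -0.3}, {"dp": [0.12, 0, -0.2], "delta_rot": [0, 0, 0], "grip": -0.3}, {"dp": [0.14, 0, -0.2], "delta_rot": [0, 0, 0], "grip": -0.3}]'

```text
t: 6.98
tool_pos: [0.6095, 0.0628, 0.1323]
tcp_rot: [0.026, 0.984, -0.005, 0.174]
contact_force: [0.4, 0.2, -1.4]
finger_gap: 0.0504
gripper_force: 63.4
```

Request:
apply_moves --commands '[{"dp": [0.14, 0, -0.18], "delta_rot": [0, 0, 0], "grip": -0.3}, {"dp": [0.16, 0, -0.18], "delta_rot": [0, 0, 0], "grip": -0.3}, {"dp": [0.17, 0, -0.16], "delta_rot": [0, 0, 0], "grip": -0.3}, {"dp": [0.18, 0, -0.15], "delta_rot": [0, 0, 0], "grip": -0.3}, {"dp": [0.19, 0, -0.14], "delta_rot": [0, 0, 0], "grip": -0.3}, {"dp": [0.2, 0, -0.12], "delta_rot": [0, 0, 0], "grip": -0.3}]'

```text
t: 7.72
tool_pos: [0.5447, 0.0663, 0.158]
tcp_rot: [0.026, 0.984, -0.005, 0.174]
contact_force: [-0.1, 0.2, -1.8]
finger_gap: 0.0505
gripper_force: 63.4
```

Request:
apply_moves --commands '[{"dp": [0.1, 0, -0.06], "delta_rot": [0, 0, 0], "grip": -0.3}, {"dp": [0.11, 0, -0.05], "delta_rot": [0, 0, 0], "grip": -0.3}, {"dp": [0.1, 0, -0.05], "delta_rot": [0, 0, 0], "grip": -0.3}, {"dp": [0.11, 0, -0.05], "delta_rot": [0, 0, 0], "grip": -0.3}, {"dp": [0.11, 0, -0.04], "delta_rot": [0, 0, 0], "grip": -0.3}]'

```text
t: 8.35
tool_pos: [0.5159, 0.0678, 0.1604]
tcp_rot: [0.026, 0.984, -0.005, 0.174]
contact_force: [0.2, -1.1, -2.2]
finger_gap: 0.0504
gripper_force: 63.4
```

```bash
python3 - <<'E'
from h import *
im=get_image('scene')
o=np.hstack([cv2.resize(im['frame'][130:370,200:440],(600,600))]);cv2.imwrite('pics/c3.png',o[:,:,::-1])
for r in mark_of('light',im)[:2]+mark_of('knobs',im)[:2]: print(np.round(r['position'],4),r['confidence'])
plan(np.array([.686-.1927,.0589+.0097,.0042+.1554]),tool(87,20))
E
```

```text
[0.4919 0.0701 0.0033] 0.76
[0.5134 0.0666 0.1707] 0.88
at [0.516  0.0678 0.1604] t 8.5 F [-0.2 -1.4 -2.3] gap 0.0507
turn zyx-seq [-0.02 -0.01 -0.01] rotvec [-0.01 -0.01 -0.02]
now axes [ 0.433 -0.008 -0.141] turned axes [ 0.433 -0.008 -0.141]
```

View pics/c3.png

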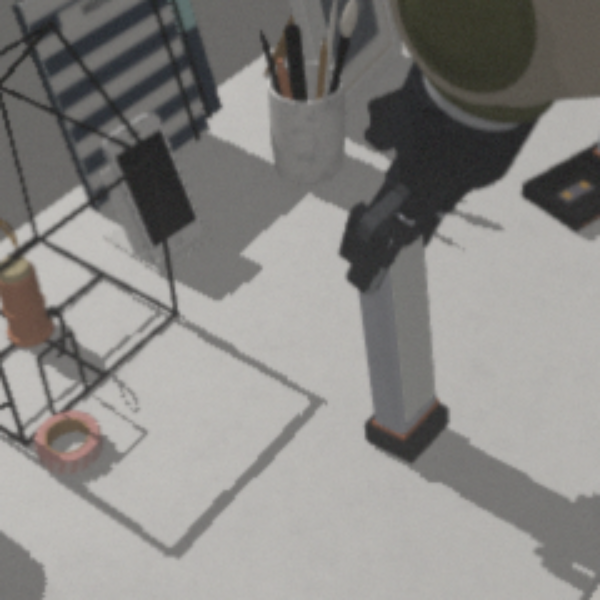

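Request:
apply_moves --commands '[{"dp": [0.11, 0, -0.04], "delta_rot": [0, 0, 0], "grip": -0.3}, {"dp": [0.11, 0, -0.03], "delta_rot": [0, 0, 0], "grip": -0.3}, {"dp": [0.11, 0, -0.03], "delta_rot": [0, 0, 0], "grip": -0.3}, {"dp": [0.1, 0, -0.03], "delta_rot": [0, 0, 0], "grip": -0.3}, {"dp": [0, 0, 0], "delta_rot": [0, 0, 0], "grip": -0.3}, {"dp": [0, 0, 0], "delta_rot": [0, 0, 0], "grip": -0.3}]'

```text
t: 9.25
tool_pos: [0.494, 0.0689, 0.1592]
tcp_rot: [0.026, 0.984, -0.005, 0.174]
contact_force: [0.7, -0.5, -3.4]
finger_gap: 0.0505
gripper_force: 63.5
```

```bash
python3 - <<'E'
from h import *
np.set_printoptions(precision=4,suppress=True)
for c in('scene','top'):
    im=get_image(c)
    for r in mark_of('light',im)[:2]+mark_of('knobs',im)[:2]: print(np.round(r['position'],4),r['confidence'])
    if c=='scene':cv2.imwrite('pics/c4.png',cv2.resize(im['frame'][130:370,200:440],(600,600))[:,:,::-1])
    m=cut_out('light',im)[0]['pixels'];print(np.argwhere(m).min(0),np.argwhere(m).max(0))
plan(np.array([.686-.1927,.0589+.0097,.0042+.1554]),tool(87,20))
E
```

```text
[0.4904 0.0681 0.1653] 0.59
[233 345] [316 379]
[0.4944 0.071  0.1711] 0.61Traceback (most recent call last):
  File "<stdin>", line 7, in <module>
IndexError: list index out of range
```

View pics/c4.png

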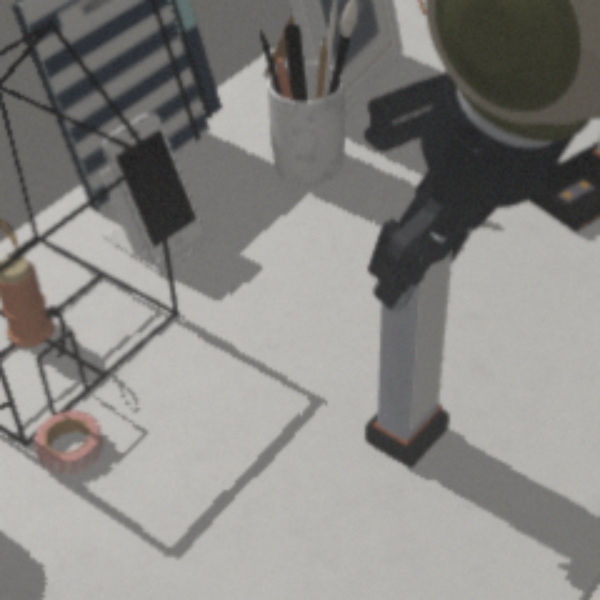

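Request:
apply_moves --commands '[{"dp": [0.007, 0, 0.019], "delta_rot": [0, 0, 0], "grip": -0.3}, {"dp": [0, 0, 0], "delta_rot": [0, 0, 0], "grip": -0.3}, {"dp": [0, 0, 0], "delta_rot": [0, 0, 0], "grip": -0.3}]'

```text
t: 10.02
tool_pos: [0.4947, 0.0689, 0.159]
tcp_rot: [0.026, 0.984, -0.005, 0.175]
contact_force: [1.1, 0.4, 5.8]
finger_gap: 0.0506
gripper_force: 64.1
```

Request:
apply_moves --commands '[{"dp": [0.007, 0, 0.019], "delta_rot": [0, 0, 0], "grip": -0.3}, {"dp": [0, 0, 0], "delta_rot": [0, 0, 0], "grip": -0.3}, {"dp": [0, 0, 0], "delta_rot": [0, 0, 0], "grip": -0.3}]'

```text
t: 10.4
tool_pos: [0.4954, 0.0689, 0.1589]
tcp_rot: [0.026, 0.984, -0.005, 0.176]
contact_force: [-0.5, 1.8, 11.9]
finger_gap: 0.0506
gripper_force: 64.9
```

Request:
apply_moves --commands '[{"dp": [-0.009, 0, -0.025], "delta_rot": [0, 0, 0], "grip": -0.3}, {"dp": [0, 0, 0], "delta_rot": [0, 0, 0], "grip": -0.3}, {"dp": [0, 0, 0], "delta_rot": [0, 0, 0], "grip": 0.3}, {"dp": [0, 0, 0], "delta_rot": [0, 0, 0], "grip": 0.7}, {"dp": [0, 0, 0], "delta_rot": [0, 0, 0], "grip": 0.9}, {"dp": [0, 0, 0], "delta_rot": [0, 0, 0], "grip": 0.9}]'

```text
t: 11.15
tool_pos: [0.4938, 0.069, 0.1583]
tcp_rot: [0.026, 0.985, -0.005, 0.173]
contact_force: [0.2, -0.2, -0.7]
finger_gap: 0.0806
gripper_force: 0.0
```

```bash
python3 - <<'E'
from h import *
np.set_printoptions(precision=4,suppress=True)
for c in('scene','wrist'):
    im=get_image(c)
    for t in('light','knobs'):
        for r in mark_of(t,im)[:2]: print(c,t,np.round(r['position'],4),r['confidence'])
    if c=='wrist':save(im,'w5')
plan([.4954,.0689,.1589],tool(87,20))
E
```

```text
scene light [ 0.4945  0.0698 -0.001 ] 0.9
scene knobs [0.4977 0.0689 0.1659] 0.76
wrist light [ 0.4944  0.0671 -0.0028] 0.95
wrist knobs [0.4951 0.0685 0.1721] 0.92
at [0.4939 0.069  0.1585] t 11.45 F [0.4 0.5 0.1] gap 0.0815
turn zyx-seq [-0.02 -0.   -0.01] rotvec [-0.01 -0.   -0.02]
now axes [-0.032  0.     0.002] turned axes [-0.032  0.     0.002]
```

View pics/w5.png

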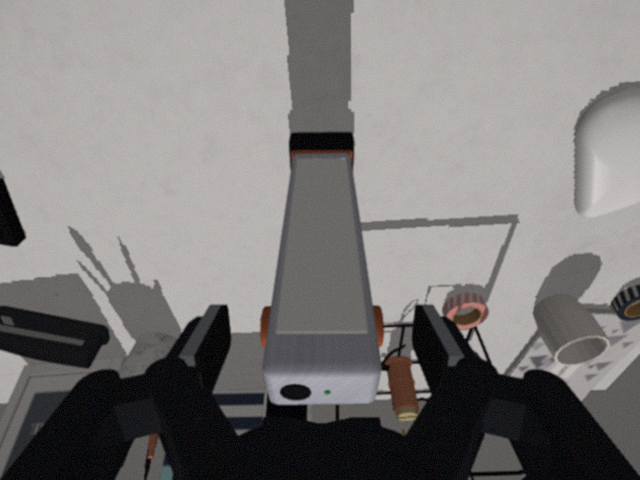

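Request:
apply_moves --commands '[{"dp": [0, 0, -0.15], "delta_rot": [0, 0, 0], "grip": 1}, {"dp": [0, 0, -0.3], "delta_rot": [0, 0, 0], "grip": 1}, {"dp": [0, 0, -0.6], "delta_rot": [0, 0, 0], "grip": 1}, {"dp": [0, 0, -0.9], "delta_rot": [0, 0, 0], "grip": 1}, {"dp": [0, 0, -0.9], "delta_rot": [0, 0, 0], "grip": 1}]'

```text
t: 12.08
tool_pos: [0.4443, 0.0716, 0.2941]
tcp_rot: [0.026, 0.984, -0.005, 0.174]
contact_force: [0.5, -0.8, 0.6]
finger_gap: 0.0855
gripper_force: 0.0
```

```bash
python3 - <<'E'
from h import *
np.set_printoptions(precision=4,suppress=True)
for c in('scene','top','wrist'):
    im=get_image(c)
    for t in('light','knobs','bay','twin','dock'):
        for r in mark_of(t,im)[:1]: print(c,t,np.round(r['position'],4),r['confidence'])
plan([.4945,.0687,.26],tool(-3,0))
E
```

```text
scene light [0.4935 0.0691 0.0001] 0.93
scene knobs [0.4948 0.0698 0.1657] 0.6
scene bay [ 0.5196 -0.2562  0.0073] 0.61
scene twin [ 0.5026 -0.3151  0.0073] 0.84
scene dock [ 0.5115 -0.2853 -0.0008] 0.59
top light [0.4876 0.0704 0.0008] 0.96
top knobs [0.4954 0.0674 0.1682] 0.69
top bay [ 0.5171 -0.2608  0.0077] 0.55
top twin [ 0.5078 -0.3145  0.0074] 0.75
top dock [ 0.5084 -0.2829 -0.001 ] 0.91
wrist light [ 0.4894  0.0675 -0.0041] 0.8
wrist knobs [0.4957 0.0701 0.1721] 0.93
wrist bay [ 0.5193 -0.2586  0.0069] 0.67
wrist twin [ 0.5029 -0.3157  0.0068] 0.58
wrist dock [ 0.5143 -0.2872 -0.0022] 0.91
at [0.4452 0.0715 0.2923] t 12.97 F [-0.7  0.   0.1] gap 0.0855
turn zyx-seq [89.98  0.01 20.  ] rotvec [15.69 15.69 88.99]
now axes [-0.707 -0.005  0.945] turned axes [-0.005  0.987  0.647]
```

Request:
apply_moves --commands '[{"dp": [0, 0, 0], "delta_rot": [0, 10, 0], "grip": 1}, {"dp": [0, 0, 0], "delta_rot": [0, 10, 0], "grip": 1}, {"dp": [0, 0, 0], "delta_rot": [0, 0, 10], "grip": 1}, {"dp": [0, 0, 0], "delta_rot": [0, 0, 10], "grip": 1}, {"dp": [0, 0, 0], "delta_rot": [0, 0, 10], "grip": 1}, {"dp": [0, 0, 0], "delta_rot": [0, 0, 10], "grip": 1}, {"dp": [0, 0, 0], "delta_rot": [0, 0, 10], "grip": 1}, {"dp": [0, 0, 0], "delta_rot": [0, 0, 10], "grip": 1}]'

```text
t: 13.98
tool_pos: [0.4452, 0.0715, 0.2923]
tcp_rot: [0.525, 0.851, 0.0, 0.0]
contact_force: [0.2, 0.3, 0.1]
finger_gap: 0.0855
gripper_force: 0.0
```

Request:
apply_moves --commands '[{"dp": [0, 0, 0], "delta_rot": [0, 0, 10], "grip": 1}, {"dp": [0, 0, 0], "delta_rot": [0, 0, 10], "grip": 1}, {"dp": [0, 0, 0], "delta_rot": [0, 0, 10], "grip": 1}, {"dp": [0, 0.98, 0], "delta_rot": [0, 0, 0], "grip": 1}, {"dp": [0, 0, 0], "delta_rot": [0, 0, 0], "grip": 1}]'

```text
t: 14.6
tool_pos: [0.496, 0.0686, 0.2914]
tcp_rot: [0.726, 0.688, -0.0, -0.0]
contact_force: [-0.3, -0.3, -0.0]
finger_gap: 0.0853
gripper_force: 0.0
```

```bash
python3 - <<'E'
from h import *
np.set_printoptions(precision=4,suppress=True)
im=get_image('wrist');save(im,'w6')
for t in('light','knobs'):
    for r in mark_of(t,im)[:1]: print(t,np.round(r['position'],4),r['confidence'])
M=tool(-3,0)
plan([.494,.069,.22],M)
E
```

```text
light [ 0.4922  0.0649 -0.0024] 0.79
knobs [0.4952 0.0714 0.1721] 0.72
at [0.4937 0.069  0.2923] t 14.75 F [ 0.4 -0.2  0.2] gap 0.0849
turn zyx-seq [-0.01 -0.   -0.03] rotvec [-0.03 -0.   -0.01]
now axes [-0.     0.007  1.446] turned axes [-0.     0.006  1.446]
```

View pics/w6.png

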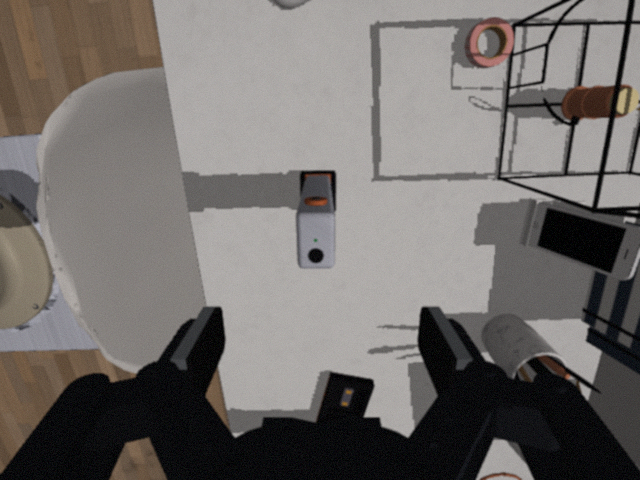

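```bash
python3 - <<'E'
from h import *
np.set_printoptions(precision=4,suppress=True)
im=get_image('wrist')
c=at_z(im,[(298,211),(335,210),(334,267),(300,268)],.2);print(c,c.mean(0))
m=cut_out('light',im)[0]['pixels'];ys,xs=np.nonzero(m);print(ys.min(),ys.max())
for y in(225,245,262):
    r=xs[ys==y];print(y,r.min(),r.max(),at_z(im,[(r.min()-.5,y),(r.max()+.5,y)],.2))
E
```

```text
[[0.4779 0.0931 0.2   ]
 [0.5039 0.0925 0.2   ]
 [0.5015 0.0489 0.2   ]
 [0.4761 0.0494 0.2   ]] [0.4898 0.071  0.2   ]
170 267
225 300 336 [[0.4782 0.0828 0.2   ]
 [0.5045 0.0814 0.2   ]]
245 300 337 [[0.4771 0.0676 0.2   ]
 [0.5047 0.0662 0.2   ]]
262 301 337 [[0.4768 0.0542 0.2   ]
 [0.5042 0.0528 0.2   ]]
```

Request:
apply_moves --commands '[{"dp": [0.03, -0.035, 0.6], "delta_rot": [0, 0, 0], "grip": 1}, {"dp": [0, 0, 0.6], "delta_rot": [0, 0, 0], "grip": 1}, {"dp": [0, 0, 0.5], "delta_rot": [0, 0, 0], "grip": 1}, {"dp": [0, 0, 0.5], "delta_rot": [0, 0, 0], "grip": 1}, {"dp": [0, 0, 0.35], "delta_rot": [0, 0, 0], "grip": 1}, {"dp": [0, 0, 0.2], "delta_rot": [0, 0, 0], "grip": 0.5}, {"dp": [0, 0, 0], "delta_rot": [0, 0, 0], "grip": 0}, {"dp": [0, 0, 0], "delta_rot": [0, 0, 0], "grip": -0.2}]'

```text
t: 15.85
tool_pos: [0.4927, 0.0705, 0.1556]
tcp_rot: [0.725, 0.688, 0.0, 0.001]
contact_force: [-0.5, -0.1, 0.9]
finger_gap: 0.0344
gripper_force: 0.0
```

Request:
apply_moves --commands '[{"dp": [0, 0, 0], "delta_rot": [0, 0, 0], "grip": -0.3}, {"dp": [0, 0, 0], "delta_rot": [0, 0, 0], "grip": -0.6}, {"dp": [0, 0, 0], "delta_rot": [0, 0, 0], "grip": -0.8}, {"dp": [0, 0, 0], "delta_rot": [0, 0, 0], "grip": -0.8}]'

```text
t: 16.35
tool_pos: [0.4927, 0.0705, 0.1555]
tcp_rot: [0.725, 0.688, 0.0, 0.0]
contact_force: [-1.9, -0.1, 6.1]
finger_gap: 0.0276
gripper_force: 60.1
```

Request:
apply_moves --commands '[{"dp": [0, 0, -0.2], "delta_rot": [0, 0, 0], "grip": -0.8}, {"dp": [0, 0, -0.5], "delta_rot": [0, 0, 0], "grip": -0.8}, {"dp": [0, 0, -0.6], "delta_rot": [0, 0, 0], "grip": -0.8}, {"dp": [-0.4, 0, 0], "delta_rot": [0, 0, 0], "grip": -0.8}, {"dp": [-0.7, 0, 0], "delta_rot": [0, 0, 0], "grip": -0.8}, {"dp": [-0.7, 0, 0], "delta_rot": [0, 0, 0], "grip": -0.8}, {"dp": [-0.6, 0, 0], "delta_rot": [0, 0, 0], "grip": -0.8}, {"dp": [-0.4, 0, 0], "delta_rot": [0, 0, 0], "grip": -0.8}]'

```text
t: 17.35
tool_pos: [0.4848, -0.0705, 0.2199]
tcp_rot: [0.726, 0.688, -0.0, -0.0]
contact_force: [0.2, 1.1, -3.6]
finger_gap: 0.0273
gripper_force: 59.7
```

```bash
python3 - <<'E'
from h import *
np.set_printoptions(precision=4,suppress=True)
for c in('scene','top','wrist'):
    A={}
    for k in range(6):
        im=get_image(c)
        for t in('bay','dock','twin','light','knobs'):
            r=[x for x in mark_of(t,im) if x['confidence']>.4]
            if r: A.setdefault(t,[]).append(r[0]['position'])
    for t in A: print(c,t,len(A[t]),np.median(A[t],0),np.std(A[t],0))
    m=cut_out('dock',im)
    if m: print(cv2.minAreaRect(np.argwhere(m[0]['pixels'])[:,::-1].astype(np.float32)),m[0]['confidence'])
    save(im,'h_'+c)
plan([.5,-.1,.2],tool(-3,0))
a=cv2.imread('pics/h_top.png')[225:300,390:490];b=cv2.imread('pics/h_scene.png')[100:230,395:495];
o=np.zeros((600,800,3),np.uint8);o[:300,:400]=cv2.resize(a,(400,300),interpolation=cv2.INTER_CUBIC)
o[:520,410:810][:,:390]=cv2.resize(b,(400,520),interpolation=cv2.INTER_CUBIC)[:,:390]
cv2.imwrite('pics/c7.png',o)
E
```

```text
scene bay 6 [ 0.5188 -0.2542  0.0082] [0.0014 0.0016 0.0009]
scene dock 6 [ 0.5117 -0.2862  0.0009] [0.0011 0.001  0.0009]
scene twin 6 [ 0.5047 -0.3174  0.009 ] [0.0012 0.0015 0.0012]
scene light 5 [ 0.4828 -0.0713  0.0653] [0.0016 0.0008 0.0011]
scene knobs 5 [ 0.4865 -0.0714  0.2304] [0.0017 0.0008 0.0008]
((441.5436706542969, 200.02093505859375), (27.354129791259766, 50.62395095825195), 59.30027770996094) 0.82
top bay 6 [ 0.5174 -0.259   0.0084] [0.0006 0.0009 0.0014]
top dock 6 [ 0.5091 -0.2858 -0.0027] [0.0033 0.2227 0.0018]
top twin 6 [ 0.5039 -0.3152  0.0069] [0.0017 0.0008 0.0012]
top knobs 6 [ 0.488  -0.0711  0.2341] [0.0083 0.0815 0.0881]
top light 4 [ 0.4858 -0.0694  0.0638] [0.0013 0.0011 0.0007]
((432.03021240234375, 265.171142578125), (49.203712463378906, 28.686901092529297), 8.426969528198242) 0.55
wrist light 6 [ 0.4861 -0.0728  0.0611] [0.0011 0.0011 0.0014]
at [ 0.4851 -0.0693  0.2198] t 22.9 F [ 0.2  0.1 -3.8] gap 0.0274
turn zyx-seq [-0.02  0.   -0.  ] rotvec [-0.    0.   -0.02]
now axes [-0.598  0.33   0.397] turned axes [-0.598  0.33   0.397]
```

View pics/c7.png

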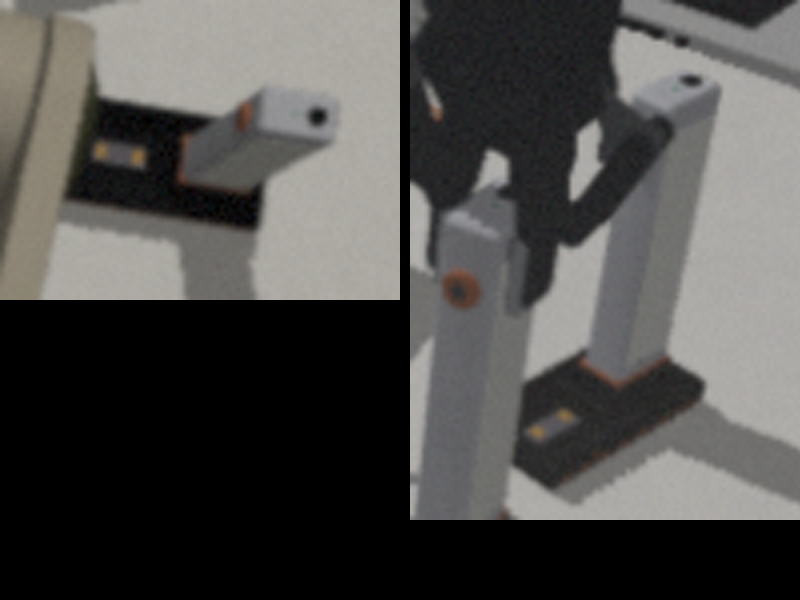

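```bash
python3 - <<'E'
from h import *
np.set_printoptions(precision=4,suppress=True)
im=get_image('top')
g=cv2.imread('pics/top0.png',0).astype(float)
def edge(col):
    c=g[:,col]; d=np.diff(c); r=np.arange(268,292); i=r[np.argmax(d[r])]; 
    w=d[i-2:i+3].clip(0); return ((np.arange(i-2,i+3)+.5)*w).sum()/w.sum()
f=np.array([(c,edge(c)) for c in range(409,437)])
W=at_z(im,f,0);p=np.polyfit(W[:,1],W[:,0],1);print('front yaw',-np.degrees(np.arctan(p[0])),'resid',np.std(np.polyval(p,W[:,1])-W[:,0]))
print('front x at y=-.286',np.polyval(p,-.286))
# left edge
L=[]
for row in range(254,272):
    d=-np.diff(g[row,395:425]);i=np.argmax(d);w=d[max(i-2,0):i+3].clip(0);L.append((395+(np.arange(max(i-2,0),i+3)+.5)@w/w.sum(),row))
L=np.array(L);
for z in(0.,.018):
    W2=at_z(im,L,z);q=np.polyfit(W2[:,0],W2[:,1],1);print(z,'left yaw',np.degrees(np.arctan(q[0])),'y at x=.52',np.polyval(q,.52),np.std(np.polyval(q,W2[:,0])-W2[:,1]))
s=get_image('scene')
print(im['world_to_cam'][:3],"cam",rays(im,[(0,0)])[0])
# pads: brass pads of contact in top crop / scene crop
print('top contact',at_z(im,[(390+120/4,225+154/4)],.011),'scene',at_z(s,[(395+(552-410)/4,100+425/4)],.011))
E
```

```text
front yaw -15.565331890012441 resid 0.0003187400259006784
front x at y=-.286 0.4749445528930649
0.0 left yaw -16.354968196488066 y at x=.52 -0.22093520536458588 0.00025729899528920786
0.018 left yaw -16.35496819648803 y at x=.52 -0.21798243272679838 0.0002536468914881959
[[-0.1042 -0.9945 -0.0061  0.0832]
 [-0.9735  0.1032 -0.2043  0.5839]
 [ 0.2038 -0.0154 -0.9789  1.1731]] cam [0.338  0.0405 1.2681]
top contact [[ 0.5165 -0.2588  0.011 ]] scene [[ 0.515  -0.2553  0.011 ]]
```

```bash
python3 - <<'E'
from h import *
plan([.518,-.2570,.190],tool(-15.5,0))
E
```

```text
at [ 0.4851 -0.0693  0.2199] t 23.0 F [-0.4 -0.1 -4. ] gap 0.0273
turn zyx-seq [12.48 -0.    0.  ] rotvec [ 0.   -0.   12.48]
now axes [-3.715  0.855  0.597] turned axes [-3.443  1.638  0.597]
```

Request:
apply_moves --commands '[{"dp": [0, 0, 0], "delta_rot": [0, 0, 6.2], "grip": -0.8}, {"dp": [0, 0, 0], "delta_rot": [0, 0, 6.3], "grip": -0.8}, {"dp": [-0.6, 0.4, 0], "delta_rot": [0, 0, 0], "grip": -0.8}, {"dp": [-0.8, 0.5, 0], "delta_rot": [0, 0, 0], "grip": -0.8}, {"dp": [-0.8, 0.5, 0], "delta_rot": [0, 0, 0], "grip": -0.8}, {"dp": [-0.7, 0.24, 0.2], "delta_rot": [0, 0, 0], "grip": -0.8}, {"dp": [-0.54, 0, 0.4], "delta_rot": [0, 0, 0], "grip": -0.8}, {"dp": [0, 0, 0], "delta_rot": [0, 0, 0], "grip": -0.8}]'

```text
t: 24.0
tool_pos: [0.5171, -0.2582, 0.1881]
tcp_rot: [0.797, 0.604, -0.001, -0.002]
contact_force: [-0.6, -0.5, -2.6]
finger_gap: 0.0269
gripper_force: 60.1
```

```bash
python3 - <<'E'
from h import *
np.set_printoptions(precision=4,suppress=True)
S=[]
for c in('scene','wrist','top'):
    A={}
    for k in range(3):
        im=get_image(c)
        for t in('bay','dock','twin','light'):
            r=[x for x in mark_of(t,im) if x['confidence']>.4]
            if r: A.setdefault(t,[]).append(r[0]['position'])
    for t in A: print(c,t,len(A[t]),np.median(A[t],0))
    S.append(cv2.resize(im['frame'][90:240,380:530],(400,400)) if c=='scene' else cv2.resize(im['frame'],(400,400)))
cv2.imwrite('pics/c8.png',np.hstack(S[:2])[:,:,::-1])
plan([.518,-.2570,.190],tool(-15.5,0))
E
```

```text
scene bay 3 [ 0.5166 -0.2566  0.0075]
scene dock 3 [ 0.51   -0.2843  0.0029]
scene twin 2 [ 0.5037 -0.3154  0.0067]
scene light 3 [ 0.5152 -0.2571  0.0353]
wrist light 3 [ 0.5175 -0.2581  0.0301]
top bay 3 [ 0.5181 -0.2595  0.0079]
top light 1 [0.5032 0.3151 0.0015]
at [ 0.5181 -0.2569  0.1899] t 26.25 F [-0.4 -0.2 -2.9] gap 0.0273
turn zyx-seq [-0.02 -0.   -0.  ] rotvec [-0.   -0.   -0.02]
now axes [-0.002 -0.001 -0.003] turned axes [-0.002 -0.001 -0.003]
```

View pics/c8.png

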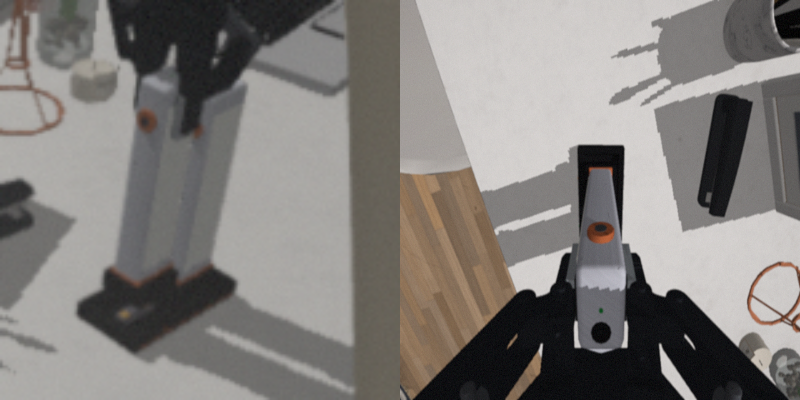

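Request:
apply_moves --commands '[{"dp": [0, 0.01, 0.15], "delta_rot": [0, 0, 0], "grip": -0.8}, {"dp": [0, 0, 0.1], "delta_rot": [0, 0, 0], "grip": -0.8}, {"dp": [0, 0, 0.06], "delta_rot": [0, 0, 0], "grip": -0.8}, {"dp": [0, 0, 0.04], "delta_rot": [0, 0, 0], "grip": -0.8}, {"dp": [0, 0, 0], "delta_rot": [0, 0, 0], "grip": -0.8}]'

```text
t: 26.88
tool_pos: [0.5186, -0.2571, 0.1723]
tcp_rot: [0.796, 0.605, -0.0, -0.0]
contact_force: [1.0, -0.8, -3.1]
finger_gap: 0.0274
gripper_force: 60.3
```

Request:
apply_moves --commands '[{"dp": [0, 0, 0.04], "delta_rot": [0, 0, 0], "grip": -0.8}, {"dp": [0, 0, 0.03], "delta_rot": [0, 0, 0], "grip": -0.8}, {"dp": [0, 0, 0], "delta_rot": [0, 0, 0], "grip": -0.8}]'

```text
t: 27.25
tool_pos: [0.5185, -0.257, 0.1688]
tcp_rot: [0.796, 0.605, -0.0, -0.0]
contact_force: [0.4, 0.8, -4.0]
finger_gap: 0.0274
gripper_force: 60.3
```

Request:
apply_moves --commands '[{"dp": [0, 0, 0.03], "delta_rot": [0, 0, 0], "grip": -0.8}, {"dp": [0, 0, 0.03], "delta_rot": [0, 0, 0], "grip": -0.8}, {"dp": [0, 0, 0], "delta_rot": [0, 0, 0], "grip": -0.8}]'

```text
t: 27.62
tool_pos: [0.5186, -0.2571, 0.1657]
tcp_rot: [0.796, 0.605, -0.0, -0.0]
contact_force: [-0.5, -0.1, -3.2]
finger_gap: 0.0272
gripper_force: 60.3
```

Request:
apply_moves --commands '[{"dp": [0, 0, 0.03], "delta_rot": [0, 0, 0], "grip": -0.8}, {"dp": [0, 0, 0.02], "delta_rot": [0, 0, 0], "grip": -0.8}, {"dp": [0, 0, 0], "delta_rot": [0, 0, 0], "grip": -0.8}, {"dp": [0, 0, 0], "delta_rot": [0, 0, 0], "grip": -0.8}]'

```text
t: 28.12
tool_pos: [0.5186, -0.2571, 0.1634]
tcp_rot: [0.796, 0.605, 0.0, 0.0]
contact_force: [-0.0, -0.2, -3.1]
finger_gap: 0.0271
gripper_force: 60.3
```

Request:
apply_moves --commands '[{"dp": [0, 0, 0.02], "delta_rot": [0, 0, 0], "grip": -0.8}, {"dp": [0, 0, 0], "delta_rot": [0, 0, 0], "grip": -0.8}, {"dp": [0, 0, 0], "delta_rot": [0, 0, 0], "grip": -0.8}]'

```text
t: 28.5
tool_pos: [0.5186, -0.2571, 0.1626]
tcp_rot: [0.796, 0.605, 0.0, 0.0]
contact_force: [0.3, 0.9, -0.0]
finger_gap: 0.0274
gripper_force: 60.7
```

Request:
apply_moves --commands '[{"dp": [0, 0, 0.02], "delta_rot": [0, 0, 0], "grip": -0.8}, {"dp": [0, 0, 0], "delta_rot": [0, 0, 0], "grip": -0.8}, {"dp": [0, 0, 0], "delta_rot": [0, 0, 0], "grip": -0.8}]'

```text
t: 28.88
tool_pos: [0.5187, -0.2572, 0.1626]
tcp_rot: [0.796, 0.605, 0.0, 0.001]
contact_force: [-2.1, 0.9, 8.2]
finger_gap: 0.028
gripper_force: 61.7
```

Request:
apply_moves --commands '[{"dp": [0, 0, -0.02], "delta_rot": [0, 0, 0], "grip": -0.8}, {"dp": [0, 0, 0], "delta_rot": [0, 0, 0], "grip": -0.2}, {"dp": [0, 0, 0], "delta_rot": [0, 0, 0], "grip": 0.2}, {"dp": [0, 0, 0], "delta_rot": [0, 0, 0], "grip": 0.6}, {"dp": [0, 0, 0], "delta_rot": [0, 0, 0], "grip": 1}, {"dp": [0, 0, 0], "delta_rot": [0, 0, 0], "grip": 1}]'

```text
t: 29.62
tool_pos: [0.5186, -0.2571, 0.1624]
tcp_rot: [0.796, 0.605, 0.0, 0.0]
contact_force: [-0.5, -0.5, -0.1]
finger_gap: 0.085
gripper_force: 0.0
```

Request:
apply_moves --commands '[{"dp": [0, 0, -0.2], "delta_rot": [0, 0, 0], "grip": 1}, {"dp": [0, 0, -0.5], "delta_rot": [0, 0, 0], "grip": 1}, {"dp": [0, 0, -0.8], "delta_rot": [0, 0, 0], "grip": 1}, {"dp": [0, 0, -0.8], "delta_rot": [0, 0, 0], "grip": 1}, {"dp": [0, 0, 0], "delta_rot": [0, 0, 0], "grip": 1}]'

```text
t: 30.25
tool_pos: [0.5193, -0.2575, 0.2812]
tcp_rot: [0.796, 0.605, 0.001, 0.003]
contact_force: [0.1, 0.4, -0.0]
finger_gap: 0.0854
gripper_force: 0.0
```

```bash
python3 - <<'E'
from h import *
np.set_printoptions(precision=4,suppress=True)
for c in('scene','top','wrist'):
    im=get_image(c)
    for t in('dock','twin','light','knobs','mouse','tape','stapler'):
        print(c,t,[(np.round(x['position'],4),x['confidence']) for x in mark_of(t,im) if x['confidence']>.3][:2])
    if c=='scene':cv2.imwrite('pics/c9.png',cv2.resize(im['frame'][90:240,380:530],(600,600))[:,:,::-1])
print(get_state()['finger_gap'],get_state()['contact_force'],get_state()['t'])
E
```

```text
scene dock [(array([ 0.5093, -0.2863, -0.0023]), 0.95)]
scene twin [(array([ 0.5065, -0.3144,  0.0091]), 0.57)]
scene light [(array([ 0.5226, -0.2593,  0.0078]), 0.63)]
scene knobs [(array([ 0.518 , -0.2611,  0.1752]), 0.84)]
scene mouse [(array([ 0.5012,  0.3099, -0.0002]), 0.81)]
scene tape [(array([0.6876, 0.2226, 0.0013]), 0.64)]
scene stapler [(array([ 0.7021, -0.2765, -0.004 ]), 0.67)]
top dock []
top twin [(array([ 0.7005, -0.2817, -0.0012]), 0.62)]
top light [(array([ 0.5162, -0.2574,  0.0046]), 0.62)]
top knobs []
top mouse [(array([0.5033, 0.3129, 0.0013]), 0.68)]
top tape [(array([ 0.6937,  0.2261, -0.0045]), 0.76)]
top stapler [(array([ 0.7017, -0.284 ,  0.0003]), 0.74)]
wrist dock []
wrist twin []
wrist light [(array([ 0.5187, -0.2612,  0.0021]), 0.62)]
wrist knobs [(array([ 0.5201, -0.2539,  0.18  ]), 0.83)]
wrist mouse [(array([ 0.5195, -0.2588,  0.003 ]), 0.41)]
wrist tape [(array([ 0.6965, -0.2794, -0.0027]), 0.63)]
wrist stapler [(array([ 0.7002, -0.2797, -0.0024]), 0.63)]
0.08534376183222504 [ 1.1022 -0.5959  0.2994] 31.45
```

View pics/c9.png

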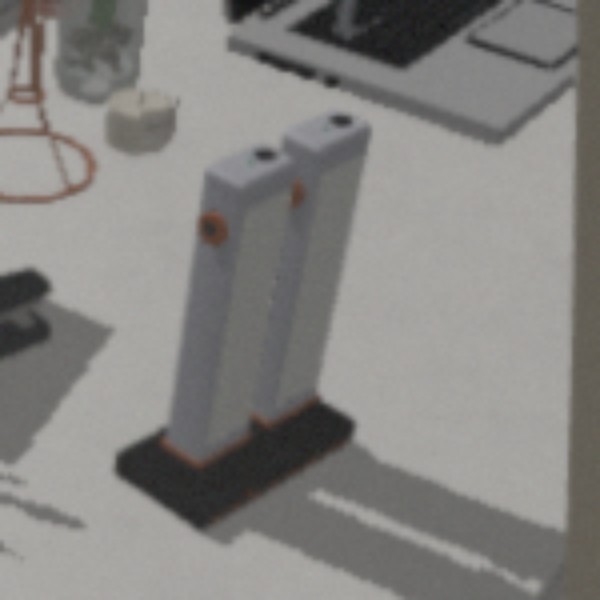

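Both lights stand upright and parallel in the dock, and the feet sit at the same depth.

```bash
python3 -c "from bench import *;print(job_done())"
```

```text
the job is handed in; nothing more can be done
None
```

The job is handed in: I stood the light up on its foot, let go, took it again by its broad faces, set it down in the empty bay to floor height and released it. The last images show it upright beside the undisturbed twin, with the mouse, tape and stapler where they were; the contact itself could not be read directly.

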